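# Zero the trim gauge and hold the reading lens over it

### The job

In this spacecraft washroom, turn the black knob on the console until the gauge's red needle lies in the green zero band. Then pick the reading lens up from its cradle by the handle and hold it level over the middle of the gauge, with its rim at the height of the yellow focus band on the post, without letting it touch the console or the post. Finish while still holding it there, motionless, and leave the other things where they are.

Things in the scene. Friction and masses are not known exactly. Their poses are not given: they have to be found in the camera images.
- console: Fixed grey control box, 160 mm (its x) by 280 mm (its y) by 40 mm high; its origin is the centre of its underside, on the deck, z up. It stands turned by up to about 20 degrees. On its top: the gauge at its (0, +55 mm), the knob at (0, -60 mm) and the focus post at (+45, +115 mm).
- gauge (a point): Centre of the round white gauge face, blue rim, 92 mm across, 46 mm above the deck. The green zero band lies on the face in the console's +x direction from the centre, 0.12 rad to either side. The red needle, 37 mm long from the centre, is geared one to one to the knob: it turns through the same angle, the same way.
- knob (a joint): Angle of knob and needle in rad from the middle of the zero band, growing clockwise seen from above; starts at +0.6 to +1.4, so it is turned anticlockwise; stops at -0.5 and 2.0. Friction (0.03 N m) keeps it where it is left.
- knob_grip (a point): Point to grip on the knob: on its vertical axis, 14 mm below the top of its upright bar, 70 mm above the deck. The bar, black with a white line on its pointing half, is 42 mm long, 14 mm thick and 30 mm tall (from 54 to 84 mm above the deck), on a disc 44 mm across whose top is 54 mm above the deck. The point's x axis runs along the bar the way the needle points; it turns with the knob.
- loupe_grip (a point): Centre of the reading lens's handle (half-way up), at its black grip sleeve: the place to hold it. White flat-sided handle 103 mm long, 16 mm wide, 18 mm tall; the point's x axis runs along the handle towards the lens, z up. The whole thing weighs 110 to 185 g and balances about 12 mm from here towards the lens. At first it lies level in the cradle, this point 39 mm above the deck.
- lens (a point): Centre of the clear lens, 85 mm along the handle axis (+x) from the middle of the handle, at the same height as the handle's centre. Rim blue, 64 mm across and 12 mm thick; z is the optical axis, vertical when the lens is level.
- loupe: The reading lens as a whole; origin 9 mm below the centre of the handle, axes as at loupe_grip.
- cradle: Fixed cradle: grey base plate 150 by 56 by 6 mm with two white U-shaped saddles 38 mm wide, at -44 mm and +49 mm along its x, carrying the handle's underside 30 mm above the deck between cheeks 7 mm high. Between the saddles 84 mm of the handle is free, with 24 mm of air beneath. Origin under its centre, which is also under the centre of the handle; x towards the lens.
- focus_post: Fixed upright steel post 10 mm thick on the console, its top 25 mm above the middle of the yellow band. Origin 120 mm below the middle of the band.
- focus_band (a point): Middle of the yellow focus band on the post: 18 mm across, 24 mm tall. Its height (120 to 170 mm above the deck) is set anew each time; the lens's mid-height belongs level with it.
- canister_mid (a point): Loose aluminium canister with a blue stripe, 72 mm across, 92 mm tall, standing; the point is its centre. To be left alone.
- lid_mid (a point): Loose white round lid with a blue seal rim and grey knob, 114 mm across, lying; the point is the middle of the disc, 5 mm up. To be left alone.
- wipe_mid (a point): Loose white box of wipes, 70 by 120 by 50 mm; the point is its centre. To be left alone.
Mind the look-alikes: they are no part of the job. Leave any pink look-alike of the cradle alone.

How it is judged:
By the outcome, as a careful person would: the job done as asked, in the order asked, and still so for the second after the job is handed in, while the arm keeps its last pose, push and grip.
It also fails if it takes over 51 s, if anything falls off the work surface, if the arm or the gripper's body presses on something with over 40 N, if the wrist force passes 120 N, or if a joint passes its speed limit or range.

### The arm

A 6-joint arm with a two-finger parallel gripper is mounted at the origin on the work surface. World frame = base frame: x ahead of the robot, y to its left, z up, the work surface at z = 0. Lengths are in m, angles in rad, forces in N, time in s.
With the tool pointing down it reaches from about 0.375 to 0.75 m from the base axis. Payload 9 kg.
Tool frame: the origin (TCP) lies on the centre line of the jaws, within the pads' length; the fingertips stand 19 mm ahead of it and the grasp point (between the pads) is the TCP (robot.tip_extent is the distance from the TCP to the fingertips, in m); x points along the fingers, y is the direction in which the jaws open and shut, and the axes are right-handed (so a half turn about x gives the same grasp; the last joint's range is limited). The gripper opens to 85 mm and grips with 20 to 120 N. Pads are 22 mm wide; open, the fingers measure 114 mm over their backs; the gripper's body (76 mm by 85 mm) begins 54 mm behind the grasp point. The pads swing forward as they close: fully open they stand 13 mm farther back than shut.
Start: joints at [0.997, 0.104, 0.097, 1.564, 0, 1.353], TCP at [0.209, 0.562, 0.25] pointing down, gripper open.
Joint ranges: [-2.99, 2.99], [-0.84, 1.86], [-1.1, 1.16], [-1.84, 2.11], [-1.51, 1.56], [-3.14, 3.14]. Speed limits (rad/s): [2.22, 2.22, 2.57, 3.14, 3.14, 3.14].

### API

Orientations are given as a 3x3 rotation matrix whose columns are the frame's x, y, z axes.
In Python, from workcell import robot, optics gives the robot as it stands.
- The arm moves only by the tool drive_tool, never from a script. Its arguments are lists of equal length, an entry for each row: "jaw": the opening in per cent of the stroke, from 0 (shut) to 100 (fully open); "delta_pos": the shift along the world's x, y, z in m, a list of three; "spin": the turn about the world's z in degrees. A call has exactly 10 rows; each row shifts and turns the commanded pose from where the row before left it; what a row does not reach is not made up. A row lasts 1/8 s, in which the tool goes at most 62.5 mm and 10.7 degrees, less where a joint would pass 70% of its speed; a pose out of reach is approached as far as the arm can. A call with a gripper value outside its range is refused whole. The fingers move at their own pace and stop on an object; "squeeze" is the grip in N (left out, the last holds). Time passes only in rows, so rows that do not move let the fingers close, or fill a call up. It gives the time, the measured TCP pose, the force and the opening at its end, in the units of the state.
- robot.get_obs(): the state, without advancing time (a new reading comes with each control period).
- optics.read_camera(name): name is "scene" or "top" or "wrist"; returns the picture (480x640x3 uint8, red, green, blue); there is no depth.
- optics.get_calibration(name): a dict with "vfov" (degrees; the focal length in pixels is half the picture's height over the tangent of half this angle, whatever the lens; pixels are square), "cx", "cy" (the principal point, pixels), "k1" (the pictures are not rectified: a ray, as slopes to the right and down, at radius r is drawn at 1 + k1 r^2 times it, then the intrinsics apply), "rvec" (rotation vector, rad) and "tvec" (3), from world to camera coordinates, as OpenCV has them. Camera axes: x right, y down, z forward; pixel columns grow to the right and rows downward; lengths in m; the calibration is good to about 2 mm. A picture is of the moment at which its call begins: read the wrist's pose just before it. get_calibration takes no time and is no camera call; for the wrist camera it gives the pose at the moment of the call.
- robot.close_job(): hands the job in, once; it reports no verdict.
The state is a dict: "time": time; "qpos": joint angles; "dq": joint speeds; "tau": joint torques, N m; "tool_pos": TCP position; "eef_rot": TCP orientation; "ft_force": force on the tool from outside, world axes, zero at the start; "wrist_torque": the same for the moment, N m; "opening": opening from 0.0 (shut) to 1.0 (fully open).
Only numpy, scipy, OpenCV 4.12 (cv2) and the standard library are available. Lean on these libraries where they do the work, as an engineer would, in place of code of your own. Each camera call takes 0.05 s, during which the arm holds its last target.

## Working session

There is one attempt and no reset: what is moved stays moved. The work goes in short steps, Python scripts to look and compute and a tool call to move; the robot and the scene stay as the last step left them, time stands still between calls to the robot, and variables do not carry over. Pictures are saved under pics/ and viewed, and the job is handed in when it is done.

Besides the shell and the picture viewer there is one more tool, called after "Emit:" by a JSON object that holds its "api" and its "payload". drive_tool: Moves the arm, as the interface text tells. Its arguments: {"type":"object","properties":{"jaw":{"type":"array"},"delta_pos":{"type":"array"},"spin":{"type":"array"},"squeeze":{"type":"number"}},"required":["jaw","delta_pos","spin"]}

```bash
mkdir -p pics; ls
cat > h.py <<'E'
import numpy as np, cv2
from workcell import robot, optics
np.set_printoptions(precision=4,suppress=True)
def shot(n,f):
    im=optics.read_camera(n); cv2.imwrite('pics/'+f,im[:,:,::-1]); return im
def cal(n):
    c=optics.get_calibration(n); f=240/np.tan(np.radians(c['vfov'])/2)
    R=cv2.Rodrigues(np.array(c['rvec'],float))[0]; return c,f,R,np.array(c['tvec'],float).ravel()
def ray(n,u,v,C=None):
    c,f,R,t=C or cal(n)
    d=np.array([(u-c['cx'])/f,(v-c['cy'])/f]); s=d.copy()
    for _ in range(50): s=d/(1+c['k1']*(s@s))
    w=R.T@np.array([s[0],s[1],1]); return -R.T@t,w
def onz(n,u,v,z,C=None):
    o,w=ray(n,u,v,C); return o+w*(z-o[2])/w[2]
def proj(n,P,C=None):
    c,f,R,t=C or cal(n)
    P=np.atleast_2d(P); q=P@R.T+t; s=q[:,:2]/q[:,2:]; r2=(s**2).sum(1,keepdims=True)
    return s*(1+c['k1']*r2)*f+[c['cx'],c['cy']]
def tri(obs):
    A=np.zeros((3,3));b=np.zeros(3)
    for n,u,v in obs:
        o,w=ray(n,u,v); w/=np.linalg.norm(w); M=np.eye(3)-np.outer(w,w); A+=M;b+=M@o
    return np.linalg.solve(A,b)
def crop(im,x0,y0,x1,y1,k,f):
    cv2.imwrite('pics/'+f,cv2.resize(im[y0:y1,x0:x1,::-1],None,fx=k,fy=k,interpolation=cv2.INTER_CUBIC))
E
python3 - <<'E'
from h import *
print(robot.get_obs())
for n in ['scene','top','wrist']:
    shot(n,n+'0.png'); print(n,optics.get_calibration(n))
E
```

```text
pics
{'time': 0.0, 'qpos': array([0.9973, 0.1047, 0.0965, 1.5639, 0.    , 1.3531]), 'dq': array([-0.0002,  0.0004, -0.0011, -0.0003, -0.0002,  0.0002]), 'tau': array([ -0.0012, -55.6933,  50.3646,   0.0169,  -0.0004,  -0.    ]), 'tool_pos': array([0.2088, 0.5622, 0.2495]), 'eef_rot': array([[-0.0008,  0.3483,  0.9374],
       [-0.0011,  0.9374, -0.3483],
       [-1.    , -0.0013, -0.0003]]), 'ft_force': array([ 0.1476, -0.595 ,  0.1546]), 'wrist_torque': array([-0.0487,  0.0111,  0.0091]), 'opening': 0.996856176854751}
scene {'vfov': 49.29608607182973, 'cx': 325.0358734804984, 'cy': 238.22771010183317, 'k1': 0.021096686424260585, 'rvec': array([ 0.6496,  2.664 , -1.0798]), 'tvec': array([ 0.5001, -0.1218,  1.2269])}
top {'vfov': 53.85658295737561, 'cx': 322.9839316041873, 'cy': 234.78306142485883, 'k1': 0.019739788996620614, 'rvec': array([ 2.1112, -2.1541,  0.1463]), 'tvec': array([0.0219, 0.573 , 0.8739])}
wrist {'vfov': 61.57359429262515, 'cx': 323.22794300240935, 'cy': 241.91894280334134, 'k1': -0.027112936645546502, 'rvec': array([-2.3572, -1.6385, -0.2593]), 'tvec': array([-0.5987, -0.0404,  0.3808])}
```

View pics/scene0.png

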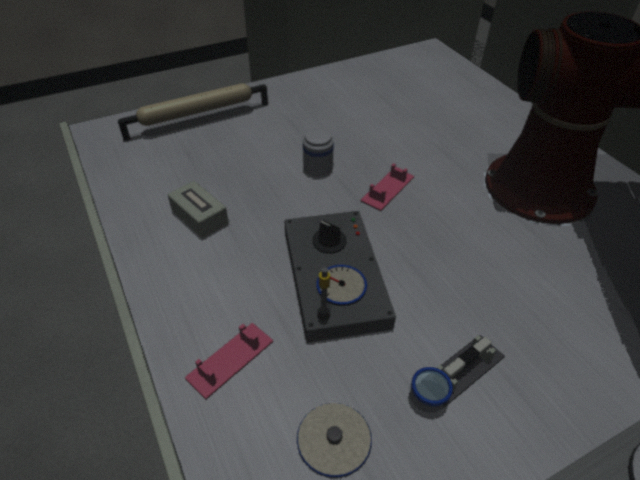

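View pics/top0.png

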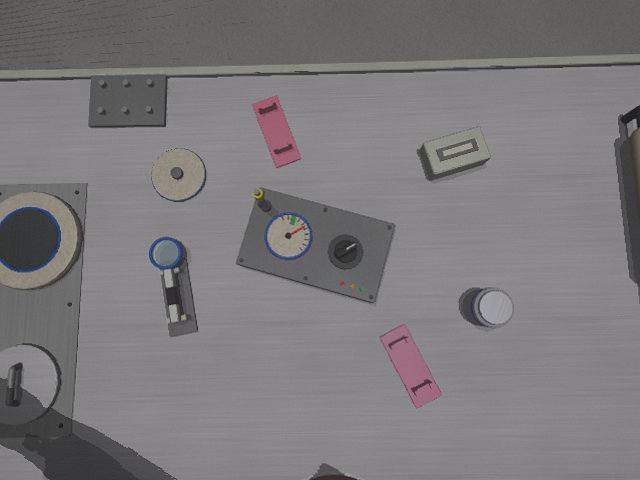

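View pics/wrist0.png

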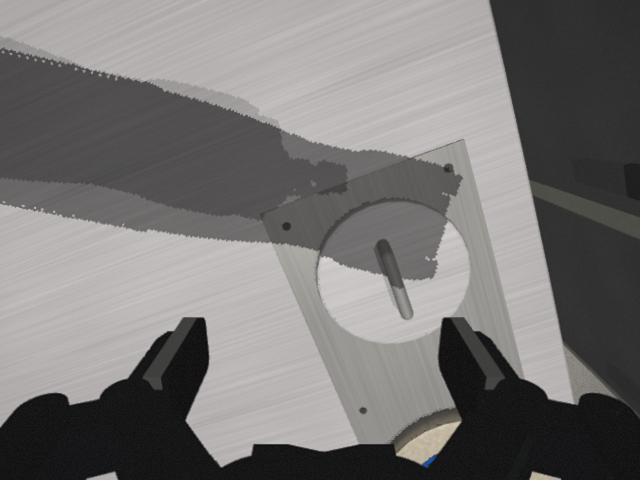

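The scene view shows one console (gauge ~343,285; knob ~330,235), the yellow band (324,278), the lens in a grey cradle (432,387), and two pink cradles (230,360 and 388,187), which are look-alikes. In the top view the grey cradle with the lens is at (175,290) and the pink ones at (277,131) and (410,365). I'll enlarge these to confirm.

Run:
```python
import cv2
from h import crop
t=cv2.imread('pics/top0.png')[:,:,::-1]; s=cv2.imread('pics/scene0.png')[:,:,::-1]
crop(t,230,180,400,305,4.5,'t_console.png')
crop(t,130,225,220,345,5,'t_loupe.png')
crop(s,270,200,400,345,4,'s_console.png')
crop(s,400,325,515,420,6,'s_loupe.png')
```

```text
(no output)
```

View pics/t_console.png

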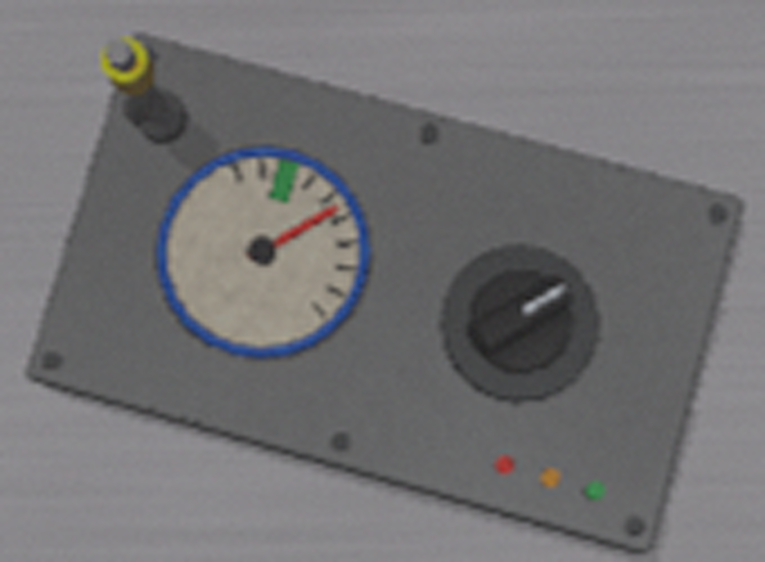

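View pics/t_loupe.png

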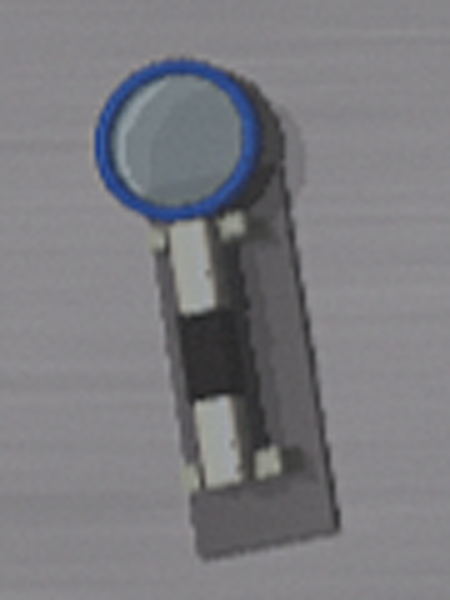

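View pics/s_console.png

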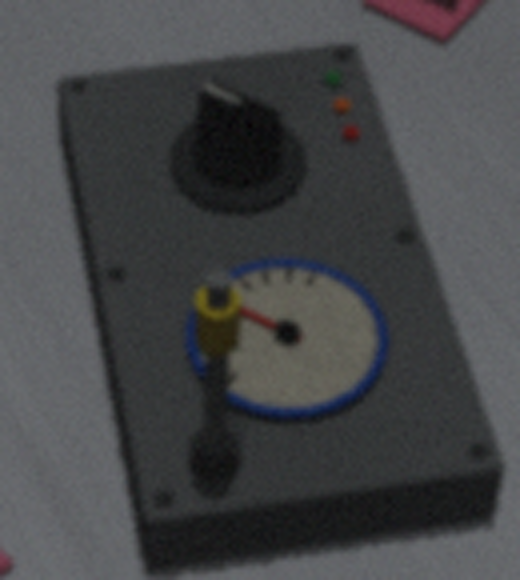

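View pics/s_loupe.png

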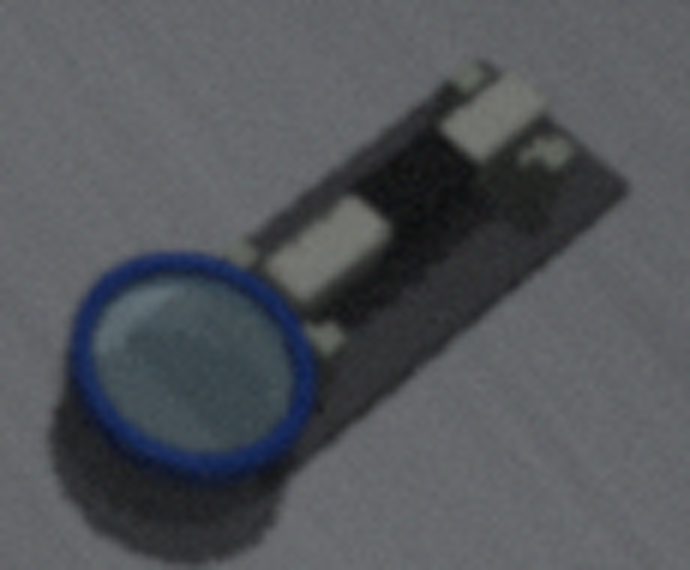

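Run:
```python
from h import *
from scipy.optimize import least_squares
T=lambda x,y:(230+x/4.5,180+y/4.5)
L=lambda x,y:(130+x/5,225+y/5)
S=lambda x,y:(270+x/4,200+y/4)
SL=lambda x,y:(400+x/6,325+y/6)
C={n:cal(n) for n in('top','scene')}
obs=[('top',T(28,376),(-80,140,40)),('top',T(140,35),(80,140,40)),('top',T(742,200),(80,-140,40)),('top',T(650,552),(-80,-140,40)),
('top',T(264,252),(0,55,46)),('top',T(520,323),(0,-60,50)),
('scene',S(60,80),(80,-140,40)),('scene',S(355,47),(-80,-140,40)),('scene',S(500,465),(-80,140,40)),('scene',S(140,520),(80,140,40)),('scene',S(287,337),(0,55,46)),('scene',S(238,163),(0,-60,50))]
def W(p,l):
    c,s=np.cos(p[2]),np.sin(p[2]); l=np.array(l)/1000
    return np.array([p[0]+c*l[0]-s*l[1],p[1]+s*l[0]+c*l[1],l[2]])
def res(p): return np.concatenate([proj(n,W(p,l),C[n])[0]-uv for n,uv,l in obs])
r=least_squares(res,[.5,0,-.2],loss='soft_l1'); print(r.x,np.degrees(r.x[2])); print(res(r.x).reshape(-1,2))
p=r.x
for nm,l in (('gauge',(0,55,46)),('knob',(0,-60,70)),('postbase',(45,115,40))): print(nm,W(p,l))
post=W(p,(45,115,40))
# band
for nm,uv in(('bandtop',S(217,298)),('bandbot',S(218,352)),('posttop',S(218,282))):
    o,w=ray('scene',*uv); k=np.dot(post[:2]-o[:2],w[:2])/(w[:2]@w[:2]); print(nm,(o+k*w))
for z in np.arange(.12,.171,.01):
    q=post.copy(); 
    def P(n,h): q[2]=h; return proj(n,q,C[n])[0]
    a=P('scene',z);b=P('scene',z+.025);c=P('top',z+.025);d=P('top',z)
    print(round(z,3),(a-[270,200])*4,(b-[270,200])*4,'top posttop',(c-[230,180])*4.5,(d-[230,180])*4.5)
# knob angle from needle & line
cx=np.array([np.cos(p[2]),np.sin(p[2])])
for a,b,z in ((T(275,245),T(337,210),.047),(T(525,312),T(566,288),.084),(T(480,345),T(562,290),.084),(T(283,202),T(289,162),.046)):
    A=onz('top',*a,z);B=onz('top',*b,z);d=(B-A)[:2]; print('ang',p[2]-np.arctan2(d[1],d[0]),np.arctan2(d[1],d[0]))
print('loupe')
lens=onz('top',*L(177,140),.045); s=onz('top',*L(212,355),.048)
e=onz('top',*L(222,486),.048); n=onz('top',*L(192,222),.048)
print(lens,s,e,n, np.linalg.norm(lens-s))
ls=onz('scene',*SL(193,363),.045); ss=onz('scene',*SL(418,170),.048)
print(ls,ss)
for a,b in((lens,s),(n,e),(ls,ss)):
    d=(a-b)[:2]; print(np.degrees(np.arctan2(d[1],d[0])),np.linalg.norm(d))
```

```text
[ 0.5571  0.0255 -0.2989] -17.126084158905357
[[-1.5131 -0.336 ]
 [-2.0035 -1.6797]
 [ 0.7434 -0.4756]
 [-0.1859  0.8396]
 [-0.5073 -0.582 ]
 [-0.301  -0.4703]
 [-1.0366 -2.0762]
 [ 0.602  -2.6539]
 [ 1.252   0.0485]
 [ 0.4659 -0.2929]
 [-0.3823 -1.3083]
 [-0.0736 -3.687 ]]
gauge [0.5733 0.078  0.046 ]
knob [ 0.5395 -0.0319  0.07  ]
postbase [0.634  0.1221 0.04  ]
bandtop [0.6335 0.1224 0.1484]
bandbot [0.6327 0.1228 0.1143]
posttop [0.6332 0.1225 0.1581]
0.12 [214.5545 343.1156] [215.3571 303.4486] top posttop [124.4017  59.5282] [134.104  74.505]
0.13 [214.8715 327.4489] [215.6878 287.1048] top posttop [120.3567  53.2844] [130.2913  68.6196]
0.14 [215.1938 311.5166] [216.0242 270.4776] top posttop [116.2128  46.8881] [126.3882  62.5946]
0.15 [215.5217 295.3117] [216.3665 253.5594] top posttop [111.9662  40.3335] [122.3913  56.425 ]
0.16 [215.8552 278.8271] [216.7148 236.3424] top posttop [107.6132  33.6147] [118.2973  50.1057]
0.17 [216.1946 262.0554] [217.0693 218.8184] top posttop [103.1497  26.7255] [114.1026  43.6309]
ang 0.7717041886827016 -1.070610745229244
ang 0.7611315245830075 -1.0600380811295498
ang 0.7001026139543614 -0.9990091705009037
ang -0.14289325801892985 -0.1560132985276124
loupe
[0.5441 0.3167 0.045 ] [0.461  0.2994 0.048 ] [0.4118 0.294  0.048 ] [0.5119 0.3087 0.048 ] 0.08496755242618916
[0.5469 0.3212 0.045 ] [0.4599 0.3034 0.048 ]
11.70737111494303 0.08491457451637618
8.359025009124718 0.1011517786187805
11.600302212777349 0.08879324570734463
```

Emit:
{"api": "drive_tool", "payload": {"jaw": [100,100,100,100,100,100,100,100,100,100], "delta_pos": [[0.02,-0.05,0],[0.03,-0.055,0],[0.03,-0.055,0],[0.03,-0.055,0],[0.03,-0.055,0],[0.03,-0.055,0],[0.03,-0.055,0],[0.03,-0.055,0],[0.02,-0.05,0],[0.01,-0.03,0]], "spin": [-4,-4,-4,-4,-4,-4,-4,-4,-4,-4]}}

```text
time: 1.4
tool_pos: [0.469, 0.0459, 0.25]
eef_rot: [[-0.0, 0.872, 0.49], [-0.0, 0.49, -0.872], [-1.0, -0.0, -0.0]]
ft_force: [0.6, 0.2, 0.5]
opening: 1.0
```

Run:
```python
from h import *
o=robot.get_obs(); print(o['time'],o['tool_pos'],o['eef_rot'],o['dq'])
C=cal('wrist'); print(-C[2].T@C[3])
shot('wrist','w1.png')
import pickle; pickle.dump(C,open('w1.pkl','wb'))
```

```text
1.4 [0.469  0.0459 0.25  ] [[-0.0004  0.8716  0.4903]
 [-0.0001  0.4903 -0.8716]
 [-1.     -0.0004 -0.0001]] [-0.4723  0.1437  0.1176 -0.019   0.0078  0.0727]
[0.4298 0.1145 0.3742]
```

View pics/w1.png

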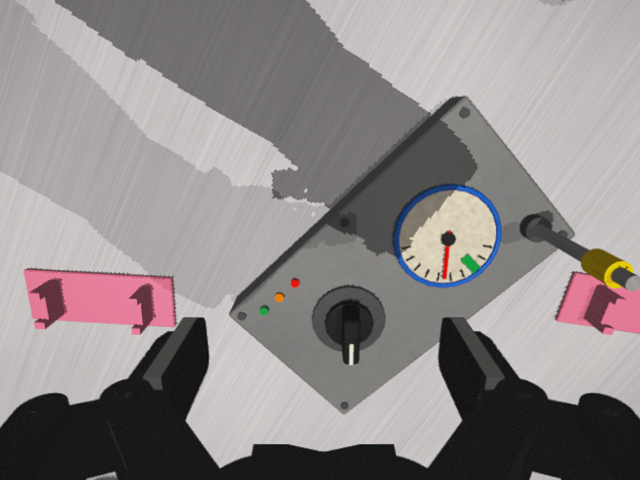

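The wrist view shows the knob (350,318; white line pointing down), the gauge hub (448,239), the needle tip (445,278), green band (470,263) and the yellow band (603,266). I'll enlarge it and refit.

Run:
```python
import cv2
from h import crop
t=cv2.imread('pics/w1.png')[:,:,::-1]
crop(t,220,90,480,290,3,'w1a.png')
crop(t,380,170,640,300,3,'w1b.png'); crop(t,225,270,425,420,4,'w1c.png')
```

```text
(no output)
```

View pics/w1b.png

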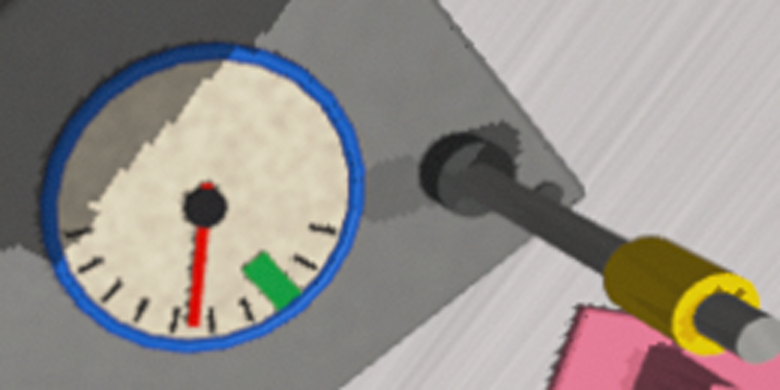

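View pics/w1c.png

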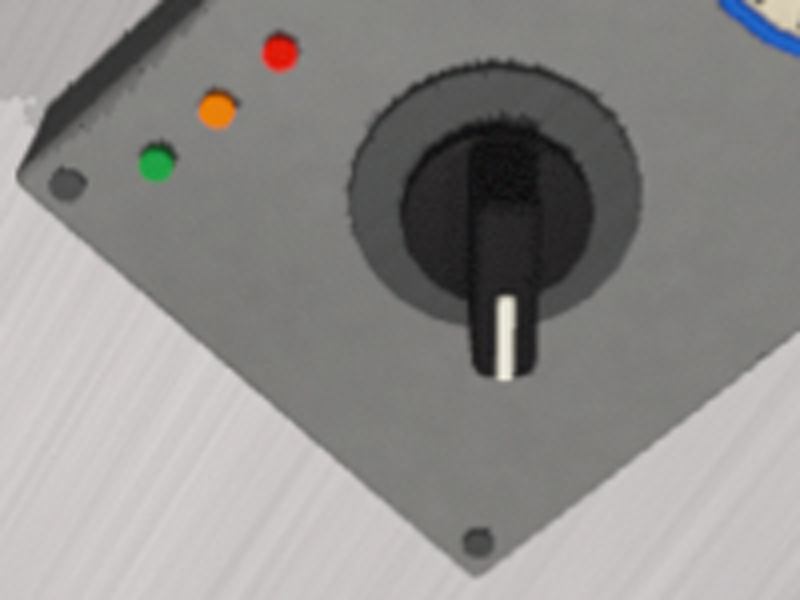

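```bash
cat > fit.py <<'E'
from h import *
from scipy.optimize import least_squares
import pickle
C={n:cal(n) for n in('top','scene')}; C['w']=pickle.load(open('w1.pkl','rb'))
B=lambda x,y:(380+x/3,170+y/3)
K=lambda x,y:(225+x/4,270+y/4)
def W(p,l):
    c,s=np.cos(p[2]),np.sin(p[2]); l=np.array(l)/1000
    return np.array([p[0]+c*l[0]-s*l[1],p[1]+s*l[0]+c*l[1],l[2]])
obs=[(K(476,577),(80,-140,40)),(K(18,178),(-80,-140,40)),(B(583,192),(80,140,40)),(B(202,197.5),(0,55,46)),(K(497,210),(0,-60,54)),(B(468,178),(45,115,40))]
def res(p): return np.concatenate([proj('w',W(p,l),C['w'])[0]-uv for uv,l in obs])
E
python3 - <<'E'
from fit import *
r=least_squares(res,[.55,0.02,-.3],loss='soft_l1'); p=r.x
print(p,np.degrees(p[2])); print(res(p).reshape(-1,2))
for nm,l in (('gauge',(0,55,46)),('knob',(0,-60,70)),('post',(45,115,40))): print(nm,W(p,l))
post=W(p,(45,115,40))
for z in (.12,.13,.14,.15):
    f=lambda h:(proj('w',[post[0],post[1],h],C['w'])[0]-[380,170])*3
    print(z,'bandtop',f(z+.012),'bot',f(z-.012),'top',f(z+.025))
for nm,a,b,z in (('needle',B(202,228),B(193,325),.047),('line',K(506,297),K(505,380),.084),('side',K(471,210),K(472,360),.084),('side',K(537,210),K(538,360),.084),('green',B(256,259),B(288,300),.046)):
    A=onz('w',*a,z,C['w']);D=onz('w',*b,z,C['w']);d=(D-A)[:2]; t=np.arctan2(d[1],d[0]);print(nm,np.degrees(t),p[2]-t,A,D)
print(onz('w',*K(505,290),.084,C['w']))
E
```

```text
[ 0.5571  0.025  -0.297 ] -17.017288584923318
[[-0.1739  0.6849]
 [-2.487  -0.8893]
 [ 3.9858 -0.0776]
 [ 0.8519  0.9168]
 [ 0.4142  1.3722]
 [-3.604  -4.3511]]
gauge [0.5732 0.0776 0.046 ]
knob [ 0.5395 -0.0324  0.07  ]
post [0.6337 0.1218 0.04  ]
0.12 bandtop [663.792  279.4758] bot [598.0028 242.9071] top [704.2586 302.0165]
0.13 bandtop [694.5826 296.6234] bot [624.1329 257.4201] top [738.0989 320.8946]
0.14 bandtop [727.6811 315.0802] bot [652.0697 272.9531] top [774.5947 341.2836]
0.15 bandtop [763.3493 334.9978] bot [682.0029 289.6151] top [814.0608 363.3671]
needle -60.185577141862495 0.7534287677695803 [0.5769 0.0705 0.047 ] [0.5918 0.0443 0.047 ]
line -59.95627660973034 0.7494267185072991 [ 0.5402 -0.0343  0.084 ] [ 0.5503 -0.0518  0.084 ]
side -59.426297836182556 0.7401768439432088 [ 0.5237 -0.0203  0.084 ] [ 0.5418 -0.0509  0.084 ]
side -58.66944835138353 0.7269673284914431 [ 0.5354 -0.0137  0.084 ] [ 0.5539 -0.0441  0.084 ]
green -20.335778643101104 0.057918577709900554 [0.5965 0.0702 0.046 ] [0.6123 0.0644 0.046 ]
[ 0.5392 -0.033   0.084 ]
```

Emit:
{"api": "drive_tool", "payload": {"jaw": [50,50,50,50,50,50,50,50,50,50], "delta_pos": [[0.02,-0.02,0],[0.03,-0.03,0],[0.02,-0.0285,-0.02],[0.0005,0,-0.04],[0,0,-0.05],[0,0,-0.04],[0,0,-0.016],[0,0,-0.006],[0,0,0],[0,0,0]], "spin": [0,0,0,0,0,0,0,0,0,0]}}

```text
time: 2.7
tool_pos: [0.54, -0.0304, 0.08]
eef_rot: [[0.002, 0.869, 0.494], [-0.001, 0.494, -0.869], [-1.0, 0.002, 0.002]]
ft_force: [0.4, 0.9, -0.1]
opening: 0.501
```

Run:
```python
from h import *
shot('wrist','w2.png')
```

```text
(no output)
```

View pics/w2.png

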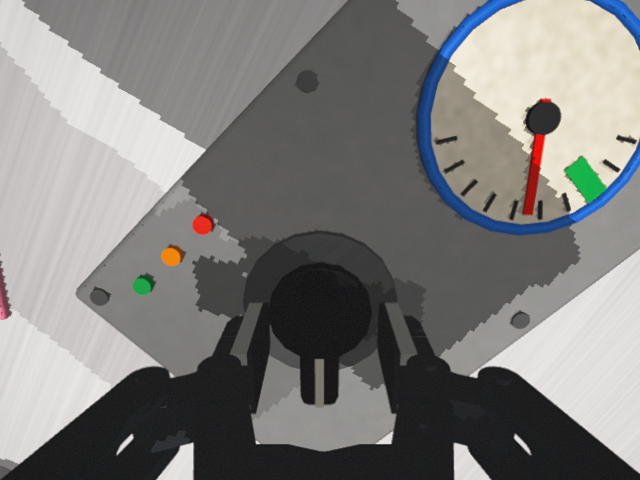

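The bar sits centred between the fingers at (320,380). Next I close the jaws and turn anticlockwise.

Emit:
{"api": "drive_tool", "payload": {"jaw": [0,0,0,0,0,0,0,0,0,0], "delta_pos": [[0,0,0],[0,0,0],[0,0,0],[0,0,0],[0,0,0],[0,0,0],[0,0,0],[0,0,0],[0,0,0],[0,0,0]], "spin": [0,0,0,0,7,8,8,8,8,4], "squeeze": 30}}

```text
time: 4.0
tool_pos: [0.5377, -0.0317, 0.079]
eef_rot: [[-0.003, 0.297, 0.955], [-0.004, 0.955, -0.297], [-1.0, -0.004, -0.002]]
ft_force: [-11.7, -8.9, 8.6]
opening: 0.154
```

Emit:
{"api": "drive_tool", "payload": {"jaw": [0,0,0,0,0,0,0,0,0,0], "delta_pos": [[0,0,0],[0,0,0],[0,0,0],[0,0,0],[0,0,0],[0,0,0],[0,0,0],[0,0,0],[0,0,0],[0,0,0]], "spin": [0,0,0,0,0,0,0,0,0,0]}}

```text
time: 5.25
tool_pos: [0.5377, -0.0317, 0.079]
eef_rot: [[-0.003, 0.3, 0.954], [-0.004, 0.954, -0.3], [-1.0, -0.004, -0.002]]
ft_force: [-11.3, -8.3, 10.2]
opening: 0.154
```

Run:
```python
from h import *
print(robot.get_obs()['wrist_torque'])
im=shot('top','t3.png');crop(im,230,180,400,305,4.5,'t3c.png')
im=shot('wrist','w3.png')
```

```text
[-1.7056  2.3933  0.0451]
```

View pics/w3.png

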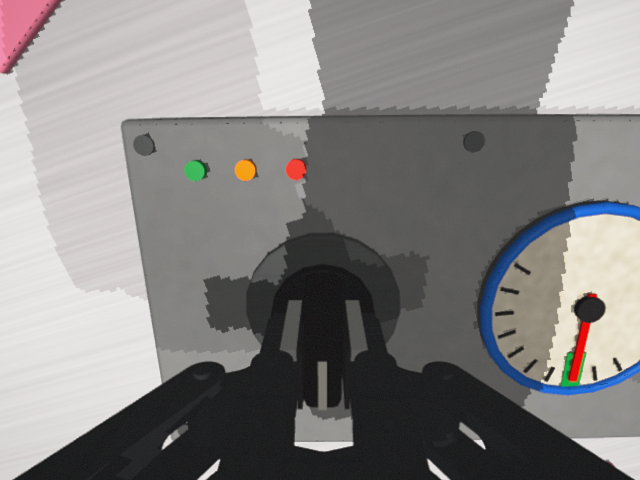

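View pics/t3c.png

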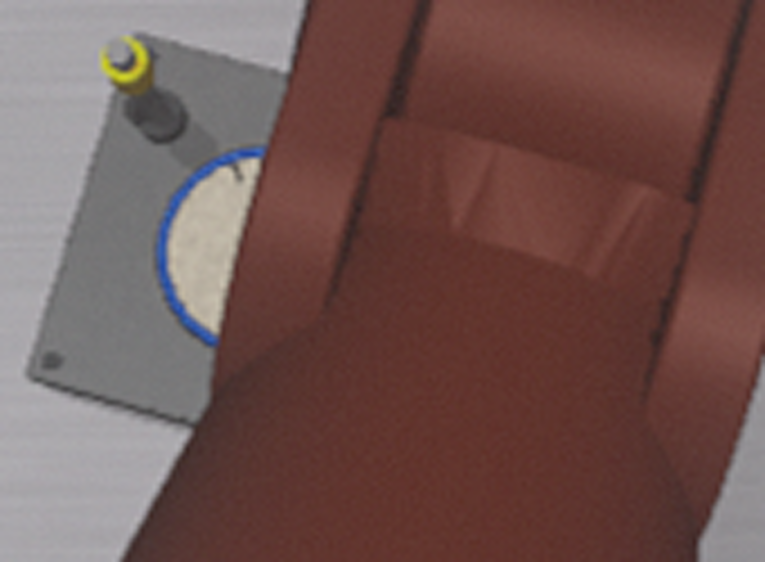

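Run:
```python
import cv2
from h import crop
t=cv2.imread('pics/w3.png')[:,:,::-1]
crop(t,540,270,640,400,6,'w3c.png')
```

```text
(no output)
```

View pics/w3c.png

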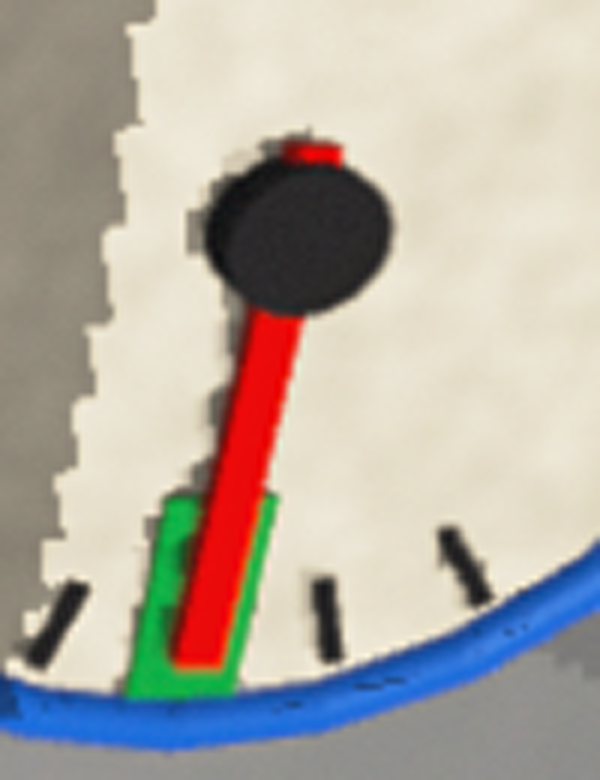

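Needle is inside the green band. I'll release, rise, and go look at the lens handle.

Emit:
{"api": "drive_tool", "payload": {"jaw": [60,60,60,60,70,80,80,80,80,80], "delta_pos": [[0,0,0],[0,0,0],[0,0,0],[0,0,0.01],[0,0,0.03],[0,0,0.05],[0,0,0.06],[-0.02,0.04,0.022],[-0.03,0.05,0],[-0.03,0.05,0]], "spin": [0,0,0,0,0,0,0,0,5,6]}}

```text
time: 6.6
tool_pos: [0.4583, 0.111, 0.2515]
eef_rot: [[0.002, 0.109, 0.994], [0.0, 0.994, -0.109], [-1.0, 0.0, 0.002]]
ft_force: [1.0, 0.6, 0.4]
opening: 0.797
```

Emit:
{"api": "drive_tool", "payload": {"jaw": [80,80,80,80,80,80,80,80,80,80], "delta_pos": [[-0.03,0.05,0],[-0.03,0.05,0],[-0.015,0.045,0],[-0.005,0.032,0],[0,0,0],[0,0,0],[0,0,0],[0,0,0],[0,0,0],[0,0,0]], "spin": [6,6,6,0,0,0,0,0,0,0]}}

```text
time: 7.85
tool_pos: [0.3791, 0.2867, 0.2503]
eef_rot: [[-0.0, -0.201, 0.98], [0.0, 0.98, 0.201], [-1.0, 0.0, -0.0]]
ft_force: [0.3, 0.8, 0.1]
opening: 0.804
```

Run:
```python
from h import *
import pickle
o=robot.get_obs(); print(o['time'],o['tool_pos'],o['eef_rot'],abs(o['dq']).max())
C=cal('wrist'); pickle.dump(C,open('w4.pkl','wb'))
shot('wrist','w4.png')
im=shot('top','t4.png');crop(im,230,180,400,305,4.5,'t4c.png')
```

```text
7.85 [0.3791 0.2867 0.2503] [[-0.     -0.2009  0.9796]
 [ 0.0001  0.9796  0.2009]
 [-1.      0.0001 -0.    ]] 0.003552844635934991
```

View pics/w4.png

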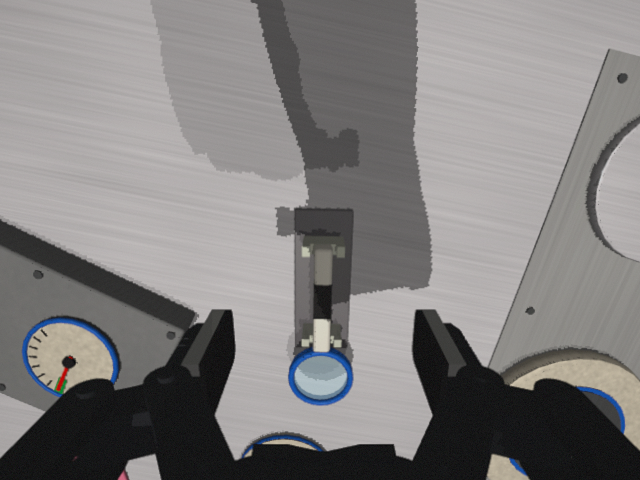

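View pics/t4c.png

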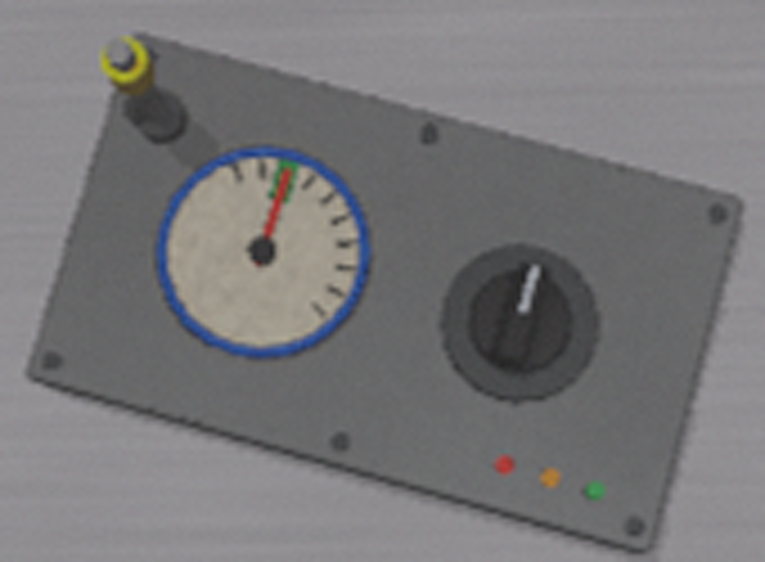

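The needle stays in the green band after release. The wrist view shows the handle sleeve near (322,302) and the lens at (321,376). I'll enlarge for alignment.

Run:
```python
import cv2
from h import crop
t=cv2.imread('pics/w4.png')[:,:,::-1]
crop(t,270,195,370,415,2.7*1,'x.png')
crop(t,265,225,375,335,5,'w4a.png');crop(t,265,330,375,415,5,'w4b.png')
```

```text
(no output)
```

View pics/w4a.png

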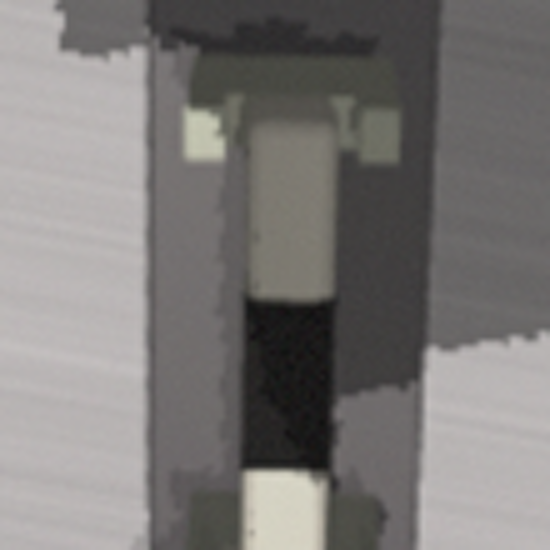

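View pics/w4b.png

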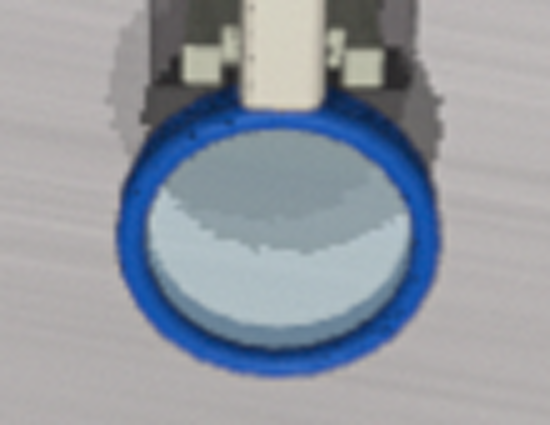

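Run:
```python
from h import *
import pickle
C=pickle.load(open('w4.pkl','rb'))
A=lambda x,y:(265+x/5,225+y/5)
Bq=lambda x,y:(265+x/5,330+y/5)
P=lambda uv,z:onz('w',*uv,z,C)
lens=P(Bq(279.5,229),.045); far=P(A(292.5,122),.048); near=P(A(286.5,468),.048); sl=P(A(289,300),.048); nr=P(Bq(283,108),.048)
print('lens',lens,'far',far,'sl ends',sl,near,'mid',(sl+near)/2,'nearend',nr)
for a,b in((lens,far),(lens,(sl+near)/2),(nr,far)):
    d=(a-b)[:2]; print(np.degrees(np.arctan2(d[1],d[0])),np.linalg.norm(d))
```

```text
lens [0.5404 0.3166 0.045 ] far [0.4119 0.2929 0.048 ] sl ends [0.4447 0.299  0.048 ] [0.4775 0.3052 0.048 ] mid [0.4611 0.3021 0.048 ] nearend [0.5117 0.3115 0.048 ]
10.48397360728691 0.1306896424233048
10.407776870043572 0.08068613190571064
10.581307941798704 0.10151067735346399
```

Emit:
{"api": "drive_tool", "payload": {"jaw": [65,65,65,65,65,65,65,65,65,65], "delta_pos": [[0.03,0.006,0],[0.035,0.0065,0],[0.0175,0.003,-0.03],[0,0,-0.05],[0,0,-0.05],[0,0,-0.04],[0,0,-0.025],[0,0,-0.016],[0,0,0],[0,0,0]], "spin": [-1.1,0,0,0,0,0,0,0,0,0]}}

```text
time: 9.2
tool_pos: [0.4623, 0.3027, 0.0406]
eef_rot: [[0.002, -0.183, 0.983], [0.001, 0.983, 0.183], [-1.0, 0.0, 0.002]]
ft_force: [-0.8, 0.5, -0.3]
opening: 0.656
```

Run:
```python
from h import *
shot('wrist','w5.png')
```

```text
(no output)
```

View pics/w5.png

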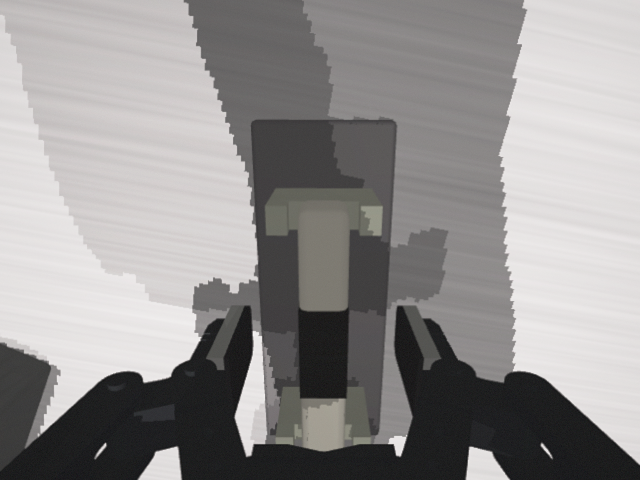

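Handle centred at x≈323 between the pads. I'll grip and lift.

Emit:
{"api": "drive_tool", "payload": {"jaw": [0,0,0,0,0,0,0,0,0,0], "delta_pos": [[0,0,0],[0,0,0],[0,0,0],[0,0,0],[0,0,0],[0,0,0.01],[0,0,0.02],[0,0,0.03],[0,0,0.04],[0,0,0.03]], "spin": [0,0,0,0,0,0,0,0,0,0], "squeeze": 60}}

```text
time: 10.5
tool_pos: [0.4619, 0.3025, 0.1726]
eef_rot: [[0.002, -0.183, 0.983], [0.001, 0.983, 0.182], [-1.0, 0.0, 0.002]]
ft_force: [0.7, -0.2, -1.1]
opening: 0.173
```

Run:
```python
from h import *
im=shot('scene','s6.png'); crop(im,270,200,500,420,3,'s6c.png')
im=shot('wrist','w6.png')
print(robot.get_obs())
```

```text
{'time': 10.6, 'qpos': array([ 0.3429, -0.0467, -0.1934,  1.4172,  0.0001,  0.1593]), 'dq': array([-0.0001,  0.0279, -0.0658, -0.0506,  0.0016,  0.0005]), 'tau': array([  0.0284, -47.6349,  50.2202,   1.0105,  -0.0072,   0.0002]), 'tool_pos': array([0.4635, 0.3031, 0.1746]), 'eef_rot': array([[ 0.0065, -0.1825,  0.9832],
       [ 0.0024,  0.9832,  0.1825],
       [-1.    ,  0.0012,  0.0068]]), 'ft_force': array([ 1.0775,  0.2944, -0.3688]), 'wrist_torque': array([0.0196, 0.0255, 0.0021]), 'opening': 0.18021928378898533}
```

View pics/s6.png

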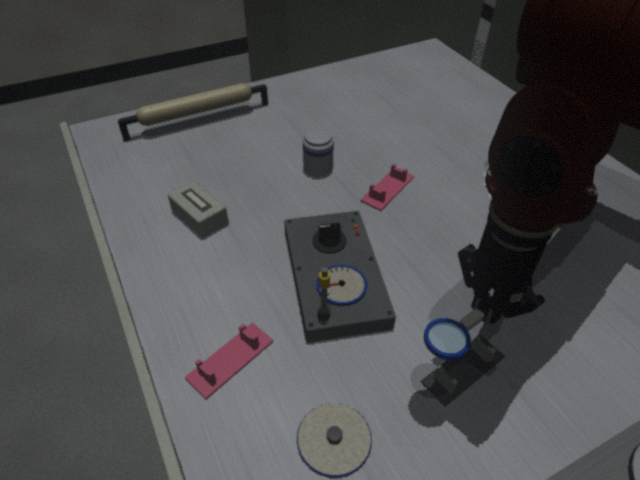

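View pics/w6.png

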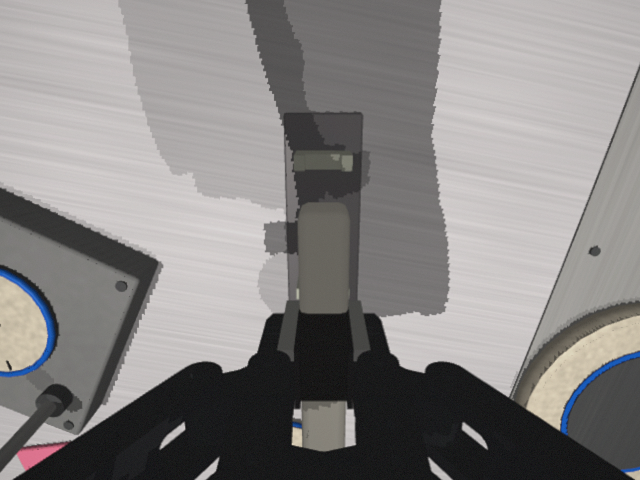

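Run:
```python
import cv2
from h import crop
s=cv2.imread('pics/scene0.png')[:,:,::-1];t=cv2.imread('pics/top0.png')[:,:,::-1];w=cv2.imread('pics/w1.png')[:,:,::-1]
crop(s,305,260,345,325,9,'bs.png');crop(t,245,180,285,215,14,'bt.png');crop(w,570,230,640,290,10,'bw.png')
```

```text
(no output)
```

View pics/bs.png

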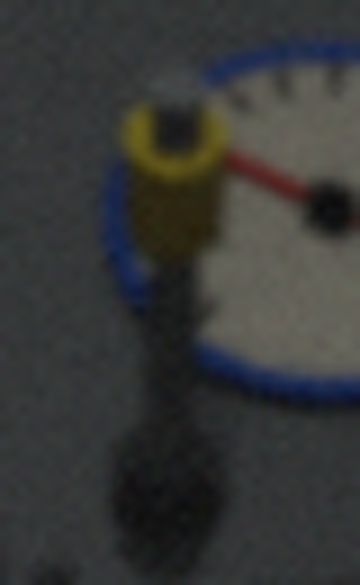

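View pics/bt.png

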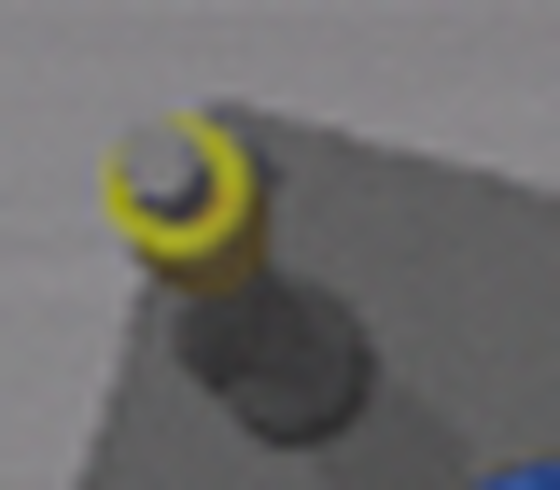

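View pics/bw.png

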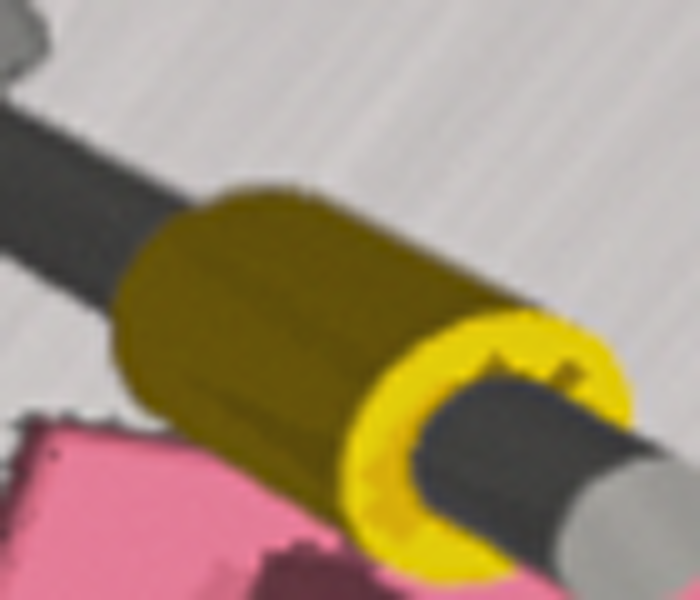

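Run:
```python
from fit import *
def tri(obs):
    f=lambda X:np.concatenate([proj(n,X,C[n])[0]-uv for n,uv in obs])
    r=least_squares(f,[.634,.122,.14]); return r.x,r.fun
t=('top',(257.9,193.2));s=('scene',(324.8,275.1));w=('w',(618.8,274.5))
for o in((t,s,w),(t,s),(t,w),(s,w)): print(*tri(o))
print('bottom',tri([('scene',(324.6,284.7)),('w',(594.5,261.2))]))
print('hub',[onz(n,*uv,.047,C[n]) for n,uv in(('top',(288.2,235.8)),('scene',(341.75,283.5)),('w',(448.3,238.7)))])
```

```text
[0.6339 0.1213 0.1489] [-0.1239 -0.4689 -1.1269 -1.1803 -0.1124 -0.675 ]
[0.633  0.1219 0.1464] [-0.2781  0.4032 -0.4381 -0.0843]
[0.6327 0.1209 0.1507] [-0.0751 -0.0151 -0.0177  0.0175]
[0.6342 0.1213 0.1487] [-1.2701 -1.0338 -0.016  -0.6288]
bottom (array([0.6344, 0.1212, 0.1248]), array([-1.4185, -1.0909, -0.0302, -0.7356]))
hub [array([0.5724, 0.0779, 0.047 ]), array([0.5738, 0.0802, 0.047 ]), array([0.5738, 0.0763, 0.047 ])]
```

Emit:
{"api": "drive_tool", "payload": {"jaw": [0,0,0,0,0,0,0,0,0,0], "delta_pos": [[0,-0.01,0],[0.004,-0.025,0],[0.004,-0.035,0],[0.004,-0.035,0],[0.004,-0.035,0],[0.004,-0.035,0],[0.004,-0.03,0],[0.004,-0.02,0],[0,-0.01,0],[0,-0.005,0]], "spin": [0,0,0,0,0,0,0,0,0,0]}}

```text
time: 11.85
tool_pos: [0.4889, 0.0621, 0.1686]
eef_rot: [[-0.001, -0.182, 0.983], [0.0, 0.983, 0.182], [-1.0, 0.001, -0.001]]
ft_force: [-0.4, 0.0, -1.3]
opening: 0.175
```

Emit:
{"api": "drive_tool", "payload": {"jaw": [0,0,0,0,0,0,0,0,0,0], "delta_pos": [[0,0,-0.01],[0,0,-0.01],[0,0,-0.008],[0,0,-0.004],[0,0,0],[0,0,0],[0,0,0],[0,0,0],[0,0,0],[0,0,0]], "spin": [0,0,0,0,0,0,0,0,0,0]}}

```text
time: 13.1
tool_pos: [0.4895, 0.0624, 0.1373]
eef_rot: [[0.0, -0.182, 0.983], [0.0, 0.983, 0.182], [-1.0, 0.0, 0.0]]
ft_force: [-0.3, -0.1, -1.1]
opening: 0.169
```

Run:
```python
from h import *
im=shot('scene','s7.png'); crop(im,270,200,470,350,4,'s7c.png')
im=shot('top','t7.png');crop(im,230,180,400,305,4.5,'t7c.png')
im=shot('wrist','w7.png')
o=robot.get_obs(); print(o['time'],o['tool_pos'],o['eef_rot'],o['ft_force'],o['wrist_torque'],abs(o['dq']).max())
```

```text
13.25 [0.4895 0.0624 0.1373] [[-0.     -0.1825  0.9832]
 [ 0.0001  0.9832  0.1825]
 [-1.      0.0001 -0.    ]] [ 0.3613 -0.871  -1.2354] [-0.0034  0.1011 -0.0202] 0.001168158391147855
```

View pics/s7c.png

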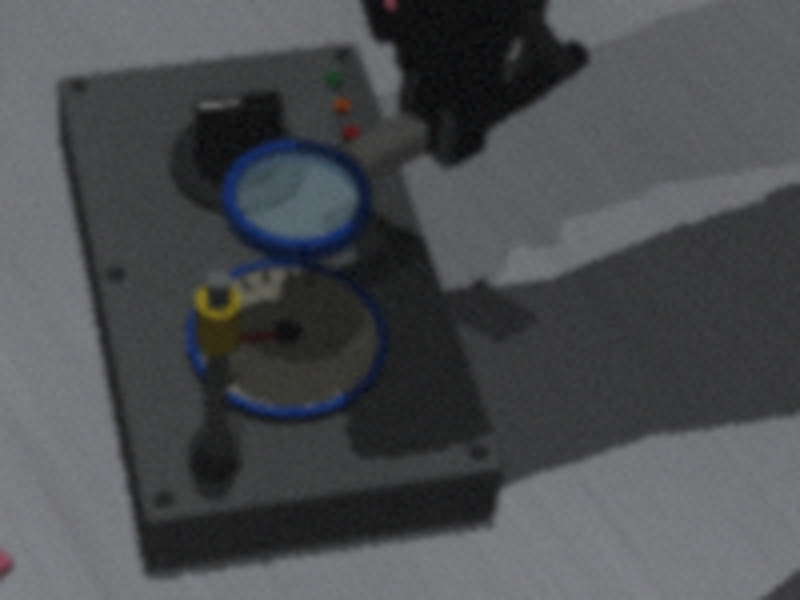

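View pics/t7c.png

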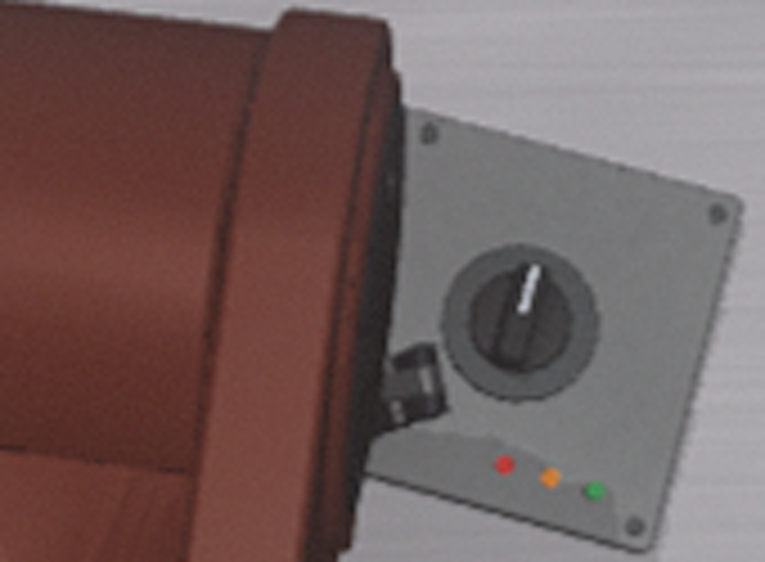

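View pics/w7.png

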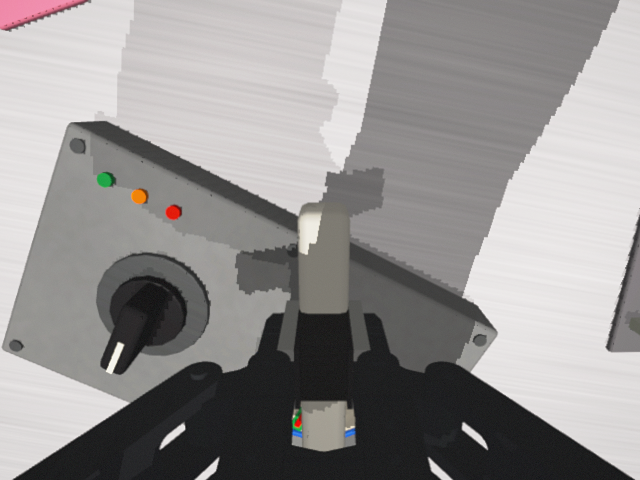

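Run:
```python
from fit import *
im=cv2.imread('pics/s7.png'); big=cv2.resize(im[225:275,315:375],None,fx=12,fy=12,interpolation=cv2.INTER_CUBIC)
c=np.array([.4895,.0624,.1373]); d=np.array([.9832,.1825,0]); e=np.array([-.1825,.9832,0])
a=np.linspace(0,2*np.pi,120)
for tilt,col in((0,(0,255,255)),(np.radians(-4),(0,0,255)),):
    dd=d*np.cos(tilt)+np.array([0,0,np.sin(tilt)]); n=np.cross(dd,e)
    for h in (.006,-.006):
        P=c+dd*.085+n*h+.032*(np.cos(a)[:,None]*dd+np.sin(a)[:,None]*e)
        uv=(proj('scene',P,C['scene'])+[0.4,1.2]-[315,225]+.5)*12
        cv2.polylines(big,[uv.astype(int)],True,col,1)
cv2.imwrite('pics/ov7.png',big)
```

```text
(no output)
```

View pics/ov7.png

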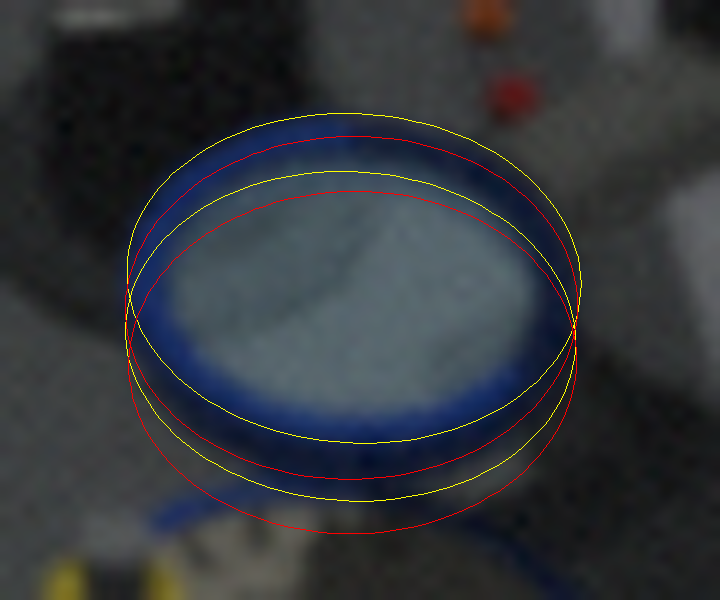

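The overlay of the level-rim model (yellow) matches the blue rim to about 1 px. The needle was still in the band, and the arm is motionless, so I'm handing in.

Run:
```python
from h import *
o=robot.get_obs(); print(o['time'],o['tool_pos'],o['opening'],abs(o['dq']).max())
print(robot.close_job())
```

```text
13.25 [0.4895 0.0624 0.1373] 0.1776637551708237 0.001168158391147855
the job is handed in; nothing more can be done
None
```

I turned the knob about 43° anticlockwise, which put the needle in the green band. Then I lifted the lens by its sleeve and handed in at 13.25 s, still holding it over the gauge.

**Final checks:**
- **Needle:** in the green band after I let go of the knob, in the close wrist and top views. In the last pictures the arm and post hid most of the gauge, so I could only see that the knob had not moved and that the needle still pointed the right way.
- **Position:** the lens centre is at about (0.573, 0.078). That is the gauge centre from my console fit, and direct hub readings from the three cameras fell within about 2 mm of it.
- **Height:** the lens is at 0.137 m and the yellow band at about 0.137 m. The separate camera pairs put the band between 0.134 and 0.139 m.
- **Level and clear:** the tool measured level, and a level-rim overlay on the scene picture fitted to about 1 px, after a shift of about 1 px for the scene camera's offset. At the far lower edge the rim sat about 1 px higher than the overlay. There were no contact forces beyond the load's weight, and the arm was still.

**What was less than ideal:**
- While turning the knob there was a side and upward force of about 15–18 N, because the grip was roughly 2 mm off the knob's axis.
- The lens centre measured directly from the wrist view before the grasp read about 4 mm short of the stated 85 mm. I used the stated geometry, which agreed with the top view and the final overlay.

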